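Lay the notched gel plate on the casting stand

ROBOT

A 7-joint arm with a two-finger parallel gripper is mounted at the origin on a cart in front of the work surface, level with it; the furniture and walls round the work are solid. World frame = base frame: x ahead of the robot, y to its left, z up, the work surface at z = 0. Lengths are in mm, angles in rad, forces in N, time in s.
With the tool pointing down it reaches from about 425 to 825 mm from the base axis. Payload 3.6 kg.
Tool frame: the origin (TCP) lies on the mounting face of the last link; the fingertips stand 186 mm ahead of it and the grasp point (between the pads) lies 167 mm ahead of it; z points along the fingers, y is the line along which they close (so a half turn about z gives the same grasp; the last joint's range is limited). The gripper opens to 93 mm and grips with 3 to 60 N. Pads are 15 mm wide; open, the fingers measure 128 mm over their backs; the gripper's body (75 mm by 188 mm) begins 65 mm behind the grasp point.
Start: joints at [1.319, 0.615, -0.013, 1.423, 0.008, 1.103, -0.04], TCP at [145.536, -633.478, 404.74] pointing down, gripper open.
Joint ranges: [-3.12, 3.12], [-0.3, 2.06], [-1.34, 1.32], [0.26, 2.42], [-1.36, 4.5], [0.01, 1.98], [-2.84, 2.84]. Speed limits (rad/s): [2.79, 2.79, 3.14, 3.14, 3.14, 3.14, 3.14].

INTERFACE

Orientations are given as a unit quaternion [w, x, y, z].
In Python, from plant import status, imaging, order gives the robot as it stands. The module is installed in compiled form; this text tells all that it offers.
- The arm moves only by the tool jog_arm, never from a script. Its argument "series" is a list of rows, each a list of 3 entries, a list of its own where there are three numbers: the closure, from 0 (fully open) to 1 (shut), then the shift along the world's x, y, z in m, then the turn, a rotation vector about the world's x, y, z in rad. In form: [[grip, [tx, ty, tz], [rx, ry, rz]], ...]. A call has 1 to 20 rows; each row is the pose to reach, as a shift and turn from the pose commanded when the call began; what a row does not reach only later rows make up. A row lasts 1/8 s, in which the tool goes at most 62.5 mm and 10.7 degrees, less where a joint would pass 70% of its speed; a pose out of reach is approached as far as the arm can. A call with a gripper value outside its range is refused whole. The fingers move at their own pace and stop on an object; "grip_force" is the grip in N (left out, the last holds). Time passes only in rows, so rows that repeat a pose let the fingers close. It gives the time, the measured TCP pose, the force, the opening and the grip force at its end, in the units of the state.
- status.sense(): the state, without advancing time (a new reading comes with each control period).
- imaging.camera(name): name is "scene" or "top"; returns a dict with "pixels" (480x640x3 uint8, red, green, blue), "fovy" (degrees; the focal length in pixels is half the picture's height over the tangent of half this angle, whatever the lens; pixels are square), "cx", "cy" (the principal point, pixels), "k1" (the pictures are not rectified: a ray, as slopes to the right and down, at radius r is drawn at 1 + k1 r^2 times it, then the intrinsics apply), "world_to_cam" (4x4, takes a point from world to camera coordinates). Camera axes: x right, y up, looking along -z (the intrinsics and any distortion apply to the point x, -y, -z); pixel columns grow to the right and rows downward; lengths in mm; the calibration is good to about 2 mm. A picture is of the moment at which its call begins. There is no depth.
- order.close_job(): hands the job in; it is judged then, once.
The state is a dict: "clock": time; "joints": joint angles; "dq": joint speeds; "tau": joint torques, N m; "eef_pos": TCP position; "tcp_rot": TCP orientation; "wrist_force": force on the tool from outside, world axes, zero at the start; "ft_torque": the same for the moment, N m; "opening": opening from 0.0 (shut) to 1.0 (fully open); "finger_force": force on a finger pad.
Only numpy, scipy, OpenCV 4.12 (cv2) and the standard library are available. Lean on these libraries where they do the work, as an engineer would, in place of code of your own. Each camera call takes 0.05 s, during which the arm holds its last target. There are 200 camera calls.

TASK

Of the two white plates in the rack, take the notched one: it is too long to grip end to end and its lane hides its sides, so slide it along its lane toward the robot until its notched end sticks out over the rack's edge, and grip it there. Then set it down flat on the spacer strips of the casting stand, squarely over the plate below with the edges lined up, and let go only once it is down (the notch may point to either end). Do not drop it, and leave the plain plate where it is.

Things in the scene. Friction and masses are not known exactly. Their poses are not given: they have to be found in the camera images.
- notched_plate: white ceramic plate 100 (x) x 60 (y) x 7 (z) mm, 0.09 kg, loose in one of the rack's lanes, x along the lane. Origin: centre of the underside of the 100 x 60 outline. A notch 36 mm wide and 12 mm deep is cut in the middle of its -x end, which faces the robot; the +x end is straight: closed fingers set down in the lane behind it can push the plate.
- plain_plate: white ceramic plate of the same size, 100 x 60 x 7 mm, without a notch, loose in the other lane; to be left alone. Origin: centre of its underside; x along the lane. (Between rack and stand, farther back, is a photometer whose column is the tallest thing near: pass with the fingertips and the plate 0.24 m or more up.)
- plate_rack: fixed dark metal rack 140 (x) x 146 (y) mm, origin under its centre on the worktop, -x edge toward the robot. Two lanes along x, centred at y = +35 and -35, 64 wide, ends open; floor 34 mm up, walls 6 thick, to 42 mm up. Plates start centred at x = +5 to +18. Free space before and under the -x edge (x = -70); a plate whose centre passes that edge tips off.
- casting_stand: fixed grey stand, origin under its centre on the worktop, carrying a clear glass plate 100 (x) x 60 (y) mm with two black spacer strips 8 mm wide along x at y = +25 and -25. Their top, 40 mm up, is where the notched plate's underside shall rest. Below the glass (underside 30 mm up) it is at most 50 mm wide in y, so fingers can reach past the plate's sides.
Mind the look-alikes: they are no part of the job. What is shaped like the notched_plate but blue or red is not meant.

How it is judged (in metres and radians):
On the way, in this order (a step that is already met when the one before it is completed fails the run):
1. the notched plate has been slid along its lane until its end overhangs the rack's edge by 15 mm or more, still lying on the rack (x of notched_plate in the frame of plate_rack below -0.035 m and z of notched_plate in the frame of plate_rack between 0.028 and 0.042 m), for 0.1 s.
2. the notched plate, still in the fingers, has been brought down over the stand to within 10 mm of the spacer strips (horizontal distance between notched_plate and casting_stand below 0.025 m and z of notched_plate in the frame of casting_stand below 0.05 m and contact force between the fingers and notched_plate above 0.5 N).
At the end, for the whole second after the job is handed in: the notched plate lies flat and still on the stand's spacer strips (underside 40 mm up, within 4 mm; tilt under 4.5 degrees), its centre within 15 mm of the stand's and its long side within 11 degrees of the stand's x axis, either way round; the plain plate is within 20 mm of where it was (horizontal distance between notched_plate and casting_stand below 0.015 m and angle between the x axis of notched_plate and the x axis of casting_stand, either way round below 0.2 rad and z of notched_plate in the frame of casting_stand between 0.036 and 0.044 m and angle between notched_plate's own z axis and vertical below 0.08 rad and linear speed of notched_plate below 0.02 m/s and distance of plain_plate from where it was at the start of the episode below 0.02 m); the robot touches nothing.
It fails at once if the notched plate falls off toward the worktop (height (world z) of notched_plate below 0.015 m).
It fails at once if the plain plate is moved by more than 20 mm (distance of plain_plate from where it was at the start of the episode above 0.02 m).
It also fails if it takes over 58 s, if anything falls off the work surface, if the arm or the gripper's body presses on something with over 40 N, if the wrist force passes 120 N, or if a joint passes its speed limit or range.

## Working session

There is one attempt and no reset: what is moved stays moved. The work goes in short steps, Python scripts to look and compute and a tool call to move; the robot and the scene stay as the last step left them, time stands still between calls to the robot, and variables do not carry over. Pictures are saved under pics/ and viewed, at most 10 in all, crops included, and the job is handed in when it is done.

Besides the shell and the picture viewer there is one more tool, called after "Emit:" in YAML: its name, and indented under it one key for each argument. jog_arm: Moves the arm, as the interface text tells. Its arguments: {"type":"object","properties":{"series":{"type":"array","items":{"type":"array"}},"grip_force":{"type":"number"}},"required":["series"]}

```bash
mkdir -p pics; cat > h.py <<'E'
import numpy as np,cv2,pickle
from plant import status,imaging,order
def K(c):
    f=240/np.tan(np.radians(c['fovy'])/2)
    return np.array([[f,0,c['cx']],[0,f,c['cy']],[0,0,1]]),np.array([c['k1'],0,0,0.])
def snap(name,tag):
    c=imaging.camera(name); cv2.imwrite(f'pics/{tag}.png',c['pixels'][:,:,::-1]); pickle.dump(c,open(f'{tag}.pkl','wb')); return c
def load(tag): return pickle.load(open(f'{tag}.pkl','rb'))
def ray(c,uv):
    k,d=K(c); n=cv2.undistortPoints(np.array([[uv]],float),k,d)[0,0]
    W=np.array(c['world_to_cam']); R=W[:3,:3]; o=-R.T@W[:3,3]
    v=R.T@np.array([n[0],-n[1],-1]); return o,v/np.linalg.norm(v)
def atz(c,uv,z):
    o,v=ray(c,uv); return o+v*(z-o[2])/v[2]
def tri(l):
    A=0;b=0
    for c,uv in l:
        o,v=ray(c,uv); P=np.eye(3)-np.outer(v,v); A=A+P; b=b+P@o
    return np.linalg.solve(A,b)
def proj(c,p):
    k,d=K(c); q=np.array(c['world_to_cam'])@np.append(p,1)
    return cv2.projectPoints(np.array([[q[0],-q[1],-q[2]]]),np.zeros(3),np.zeros(3),k,d)[0][0,0]
E
python3 - <<'E'
from h import *
for n in('scene','top'):
    c=snap(n,n+'0'); W=np.array(c['world_to_cam']); print(n,c['fovy'],c['cx'],c['cy'],c['k1'],(-W[:3,:3].T@W[:3,3]).round(),W[:3,:3].round(2).tolist())
print(status.sense())
E
```

```text
scene 55.3039609566656 318.0788880477198 237.1852332607969 0.0394077038189919 [-177.  785.  613.] [[-0.77, -0.64, 0.01], [0.3, -0.34, 0.89], [-0.56, 0.69, 0.45]]
top 44.620266318780374 318.60951684133283 239.50630233369972 -0.14904011739847065 [ 269.  -50. 1367.] [[-0.02, -1.0, 0.0], [0.98, -0.02, 0.2], [-0.2, 0.0, 0.98]]
{'clock': 0.1, 'joints': array([ 1.31850267,  0.61577985, -0.01264344,  1.42472518,  0.0081079 ,
        1.10337833, -0.04039346]), 'dq': array([ 0.00014299, -0.00339168,  0.00033307, -0.00390832, -0.00035363,
       -0.0006657 ,  0.00014117]), 'tau': array([ 1.29391799e-03, -4.60042691e+01,  2.10349546e-01, -1.66244459e+01,
       -6.11310359e-02,  1.69613294e-02,  8.82909148e-05]), 'eef_pos': array([ 145.48568896, -633.21840062,  403.72860672]), 'tcp_rot': array([-1.11215386e-03,  9.93627803e-01,  1.12705515e-01, -1.35115452e-04]), 'wrist_force': array([-1.14188388,  0.40814089,  0.49441341]), 'ft_torque': array([0.01326083, 0.02882413, 0.00857389]), 'finger_force': 0.0, 'opening': 0.9974874690836771}
```

View pics/scene0.png

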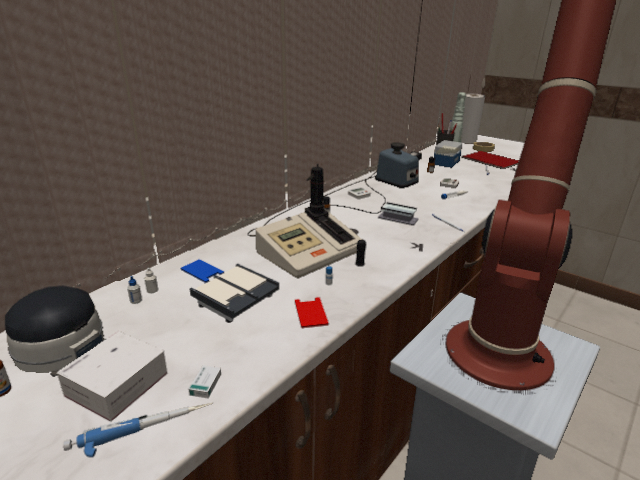

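View pics/top0.png

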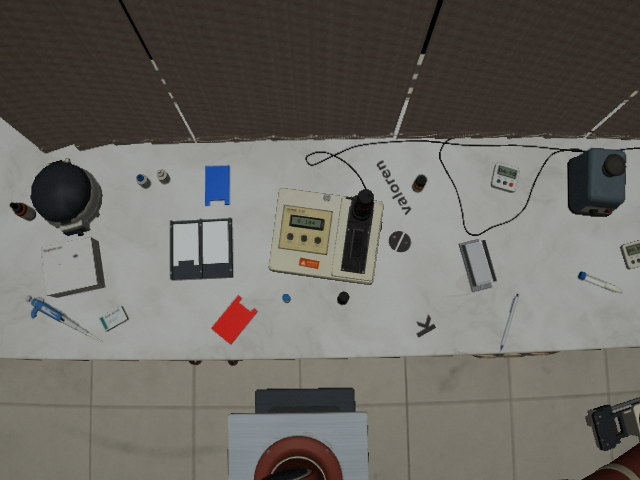

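The top view shows the rack at about (201,249) with white plates at (186,243) and (215,241). The look-alikes are a blue plate at (217,185) and a red one at (235,320). The stand is probably at (477,265). The left plate in the rack appears to have the notch, so I'll enlarge to check.

```bash
python3 - <<'E'
import cv2,numpy as np
t=cv2.imread('pics/top0.png');s=cv2.imread('pics/scene0.png')
r=lambda i,x,y,w,h:cv2.resize(i[y:y+h,x:x+w],(400,300),interpolation=cv2.INTER_CUBIC)
cv2.imwrite('pics/crop.png',np.vstack([np.hstack([r(t,150,205,100,75),r(t,430,228,100,75)]),np.hstack([r(s,180,247,112,84),r(s,362,180,80,60)])]))
E
```

```text
(no output)
```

View pics/crop.png

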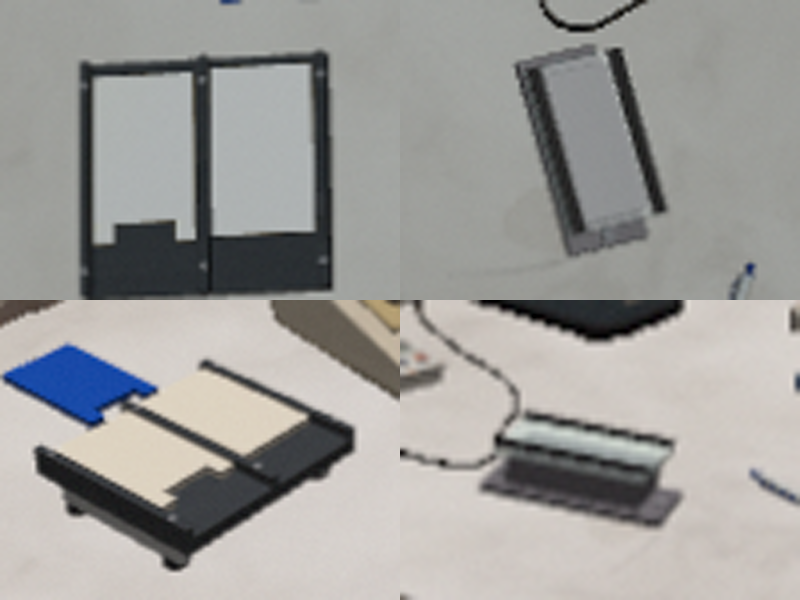

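The crop confirms it. Top-left shows the left plate (top px 186,243) white with a notch at its robot-side end, so it is the target. The plate at (215,241) is plain, and the blue and red ones are decoys. The stand at (477,265) has two black strips and is yawed.

```bash
python3 - <<'E'
from h import *
t=load('top0');s=load('scene0')
T1=lambda x,y:((x+.5)/4+150-.5,(y+.5)/4+205-.5)
T2=lambda x,y:((x-400+.5)/4+430-.5,(y+.5)/4+228-.5)
S1=lambda x,y:((x+.5)/3.571+180-.5,(y-300+.5)/3.571+247-.5)
S2=lambda x,y:((x-400+.5)/5+362-.5,(y-300+.5)/5+180-.5)
def rep(n,a,b,z):
    p=tri([(t,a),(s,b)]); print(n,'tri',p.round(1),'top@z',atz(t,a,z).round(1),'scene@z',atz(s,b,z).round(1)); return atz(t,a,z)
print('rack outer')
rc=[atz(t,T1(*q),42).round(1) for q in[(80,63),(329,52),(331,289),(82,297)]];print(rc)
rep('rackTL',T1(80,63),S1(37,452),42);rep('rackTR',T1(329,52),S1(204,363),42);rep('rackBR',T1(331,289),S1(354,433),42);rep('rackBL',T1(82,297),S1(188,541),42)
print('notched');rep('BL',T1(93,244),S1(168,505),41);rep('BR',T1(197,239),S1(232,468),41);
for q in[(93,76),(193,70),(197,239),(93,244)]:print(atz(t,T1(*q),41).round(1))
print('plain',[atz(t,T1(*q),41).round(1) for q in[(211,67),(312,64),(316,232),(211,237)]])
print('stand')
a=rep('Lfar',T2(536,68),S2(500,438),40);b=rep('Lnear',T2(576,232),S2(660,463),40)
c=rep('Rfar',T2(615,48),S2(530,414),40);d=rep('Rnear',T2(657,212),S2(672,443),40)
print((a+b+c+d)/4,np.linalg.norm(a-b),np.linalg.norm(c-d),np.linalg.norm(a-c),[np.arctan2(*(u-v)[1::-1]) for u,v in((a,b),(c,d))])
E
```

```text
rack outer
[array([597.6, 293.6,  42. ]), array([601.2, 145.9,  42. ]), array([461.4, 143.2,  42. ]), array([458.8, 287.9,  42. ])]
rackTL tri [596.8 292.9  38.4] top@z [597.6 293.6  42. ] scene@z [589.4 295.1  42. ]
rackTR tri [602.7 146.8  36.1] top@z [601.2 145.9  42. ] scene@z [594.8 153.3  42. ]
rackBR tri [461.8 143.7  36.1] top@z [461.4 143.2  42. ] scene@z [454.7 150.   42. ]
rackBL tri [458.6 288.8  33.2] top@z [458.8 287.9  42. ] scene@z [447.  295.5  42. ]
notched
BL tri [487.3 280.2  41.4] top@z [489.8 282.5  41. ] scene@z [484.6 278.7  41. ]
BR tri [492.2 222.2  35.6] top@z [491.8 221.6  41. ] scene@z [485.1 227.2  41. ]
[589.8 285.8  41. ]
[592.2 226.3  41. ]
[491.8 221.6  41. ]
[489.8 282.5  41. ]
plain [array([593.8, 215.6,  41. ]), array([594.5, 156. ,  41. ]), array([494.8, 152.3,  41. ]), array([492.9, 213.4,  41. ])]
stand
Lfar tri [ 526.1 -395.3   39.4] top@z [ 527.3 -394.4   40. ] scene@z [ 523.8 -394.7   40. ]
Lnear tri [ 425.2 -412.3   45.8] top@z [ 430.6 -411.5   40. ] scene@z [ 426.7 -427.2   40. ]
Rfar tri [ 536.  -444.5   38.2] top@z [ 538.4 -442.5   40. ] scene@z [ 530.9 -442.    40. ]
Rnear tri [ 439.3 -461.5   39.2] top@z [ 441.  -460.3   40. ] scene@z [ 436.7 -460.7   40. ]
[ 484.32884943 -427.17748008   40.        ] 98.29018399318677 99.01355071656657 49.36868754536652 [np.float64(0.17541894621576667), np.float64(0.1811699581061762)]
```

Measured heights agree with the text (about 41, 42 and 40 mm). The rack centre is (530,218) with yaw about 0.03, the plate centre (541,254), and the stand (484,-427) with yaw 0.178. Next I go above the spot behind the plate with the fingers shut.

Emit:
jog_arm:
  series:
    - [1,[0,0,0.05],[0,0,-0.1]]
    - [1,[0.405,0.383,0.05],[0,0,-0.196]]
    - [1,[0.405,0.383,0.05],[0,0,-0.196]]
    - [1,[0.405,0.383,0.05],[0,0,-0.196]]
    - [1,[0.405,0.383,0.05],[0,0,-0.196]]
    - [1,[0.405,0.383,0.05],[0,0,-0.196]]
    - [1,[0.405,0.383,0.05],[0,0,-0.196]]
    - [1,[0.405,0.383,0.05],[0,0,-0.196]]
    - [1,[0.405,0.383,0.05],[0,0,-0.196]]
    - [1,[0.405,0.383,0.05],[0,0,-0.196]]
    - [1,[0.466,0.887,0.05],[0,0,-0.196]]
    - [1,[0.466,0.887,0.05],[0,0,-0.196]]
    - [1,[0.466,0.887,0.05],[0,0,-0.196]]
    - [1,[0.466,0.887,0.05],[0,0,-0.196]]
    - [1,[0.466,0.887,0.05],[0,0,-0.196]]
    - [1,[0.466,0.887,0.05],[0,0,-0.196]]
    - [1,[0.466,0.887,0.05],[0,0,-0.196]]
    - [1,[0.466,0.887,0.05],[0,0,-0.196]]
    - [1,[0.466,0.887,0.05],[0,0,-0.196]]
    - [1,[0.466,0.887,0.05],[0,0,-0.196]]

```text
clock: 2.6
eef_pos: [611.4, 253.8, 453.8]
tcp_rot: [0.001, 1.0, 0.015, -0.001]
wrist_force: [-0.0, -0.6, -0.1]
opening: 0.007
finger_force: 0.0
```

Emit:
jog_arm:
  series:
    - [1,[0,0,-0.05],[0,0,0]]
    - [1,[0,0,-0.1],[0,0,0]]
    - [1,[0,0,-0.15],[0,0,0]]
    - [1,[0,0,-0.19],[0,0,0]]
    - [1,[0,0,-0.208],[0,0,0]]
    - [1,[0,0,-0.208],[0,0,0]]

```text
clock: 3.35
eef_pos: [611.9, 251.9, 246.2]
tcp_rot: [0.001, 1.0, 0.014, -0.001]
wrist_force: [-0.4, -0.3, 0.4]
opening: 0.005
finger_force: 0.0
```

```bash
python3 - <<'E'
from h import *
t=snap('top','t1');s=snap('scene','s1')
r=lambda i,x,y,w,h:cv2.resize(i[y:y+h,x:x+w,::-1],(400,300),interpolation=cv2.INTER_CUBIC)
cv2.imwrite('pics/c1.png',np.hstack([r(t['pixels'],150,205,100,75),r(s['pixels'],180,247,112,84)]))
print(status.sense()['eef_pos'])
E
```

```text
[612.47809753 253.1231662  248.60272279]
```

View pics/c1.png

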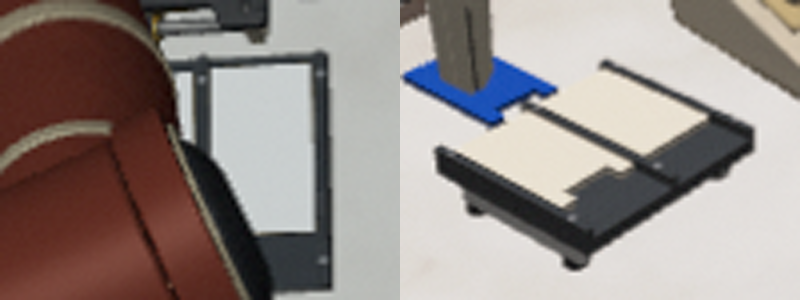

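Emit:
jog_arm:
  series:
    - [1,[0,0,-0.012],[0,0,0]]
    - [1,[0,0,-0.0234],[0,0,0]]
    - [1,[0,0,-0.0234],[0,0,0]]
    - [1,[-0.006,0,-0.0234],[0,0,0]]
    - [1,[-0.012,0,-0.0234],[0,0,0]]
    - [1,[-0.018,-0.001,-0.0234],[0,0,0]]
    - [1,[-0.024,-0.001,-0.0234],[0,0,0]]
    - [1,[-0.03,-0.001,-0.0234],[0,0,0]]
    - [1,[-0.036,-0.001,-0.0234],[0,0,0]]
    - [1,[-0.042,-0.001,-0.0234],[0,0,0]]
    - [1,[-0.048,-0.002,-0.0234],[0,0,0]]
    - [1,[-0.053,-0.002,-0.0234],[0,0,0]]
    - [1,[-0.058,-0.002,-0.0234],[0,0,0]]
    - [1,[-0.06,-0.002,-0.0234],[0,0,0]]
    - [1,[-0.06,-0.002,-0.0234],[0,0,0]]

```text
clock: 5.32
eef_pos: [551.1, 251.5, 223.2]
tcp_rot: [0.0, 1.0, 0.015, -0.001]
wrist_force: [0.1, 0.2, -0.3]
opening: 0.005
finger_force: 0.0
```

```bash
python3 - <<'E'
from h import *
s=snap('scene','s2')
r=lambda i,x,y,w,h:cv2.resize(i[y:y+h,x:x+w,::-1],(800,600),interpolation=cv2.INTER_CUBIC)
cv2.imwrite('pics/c2.png',r(s['pixels'],180,247,112,84))
q=status.sense();print(q['eef_pos'],q['wrist_force'])
E
```

```text
[551.18453621 251.49192314 223.08254375] [0.34489667 0.5711901  0.17908278]
```

View pics/c2.png

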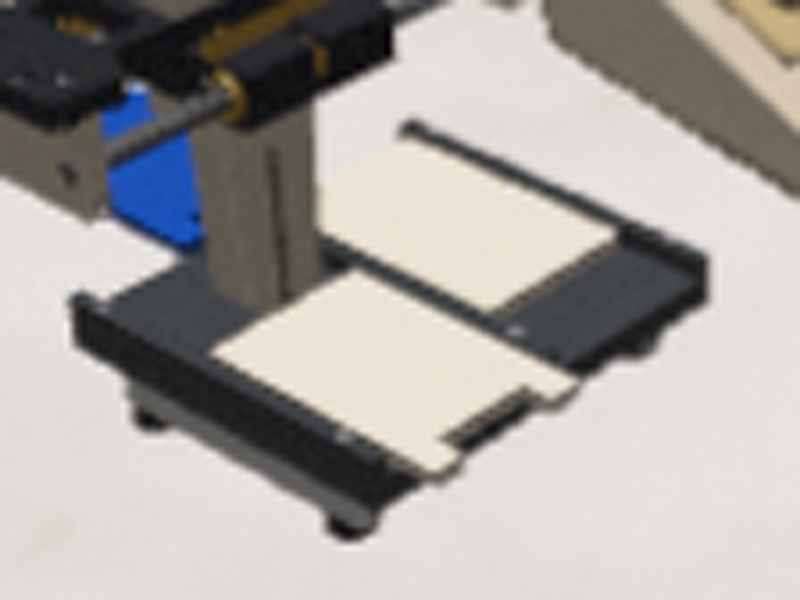

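The plate has slid out straight: its notched end overhangs at about (432,473)-(577,382) in the crop, and the plain plate is unmoved. I'll measure how far.

```bash
python3 - <<'E'
from h import *
s=load('s2');f=lambda x,y:((x+.5)/7.143+179.5,(y+.5)/7.143+246.5)
for n,q in dict(endL=(433,474),endR=(578,382),backL=(212,352),backR=(352,270),rackBL=(376,505),rackBR=(708,265)).items(): print(n,atz(s,f(*q),42 if n[0]=='r' else 41).round(1))
E
```

```text
endL [438.9 281.3  41. ]
endR [440.7 221.5  41. ]
backL [537.3 283.1  41. ]
backR [540.6 224.8  41. ]
rackBL [439.  302.6  42. ]
rackBR [455.5 149.5  42. ]
```

Emit:
jog_arm:
  series:
    - [1,[-0.004,0,0],[0,0,0]]
    - [1,[-0.009,0,0],[0,0,0]]
    - [1,[-0.013,0,0],[0,0,0]]
    - [1,[-0.015,0,0],[0,0,0]]
    - [1,[-0.015,0,0],[0,0,0]]
    - [1,[-0.015,0,0],[0,0,0]]
    - [1,[-0.009,0,0],[0,0,0]]
    - [1,[-0.009,0,0.03],[0,0,0]]
    - [1,[-0.009,0,0.08],[0,0,0]]
    - [0,[-0.05,0,0.08],[0,0,0]]
    - [0,[-0.103,-0.001,0.08],[0,0,0]]
    - [0,[-0.103,-0.001,0.08],[0,0,0]]
    - [0,[-0.103,-0.001,0.08],[0,0,0]]
    - [0,[-0.103,-0.001,0.06],[0,0,0]]

```text
clock: 7.12
eef_pos: [451.0, 250.9, 284.5]
tcp_rot: [-0.001, 1.0, 0.014, 0.003]
wrist_force: [0.3, 0.0, -0.6]
opening: 0.494
finger_force: 0.0
```

```bash
python3 - <<'E'
from h import *
s=snap('scene','s3')
r=lambda i,x,y,w,h:cv2.resize(i[y:y+h,x:x+w,::-1],(800,600),interpolation=cv2.INTER_CUBIC)
cv2.imwrite('pics/c3.png',r(s['pixels'],180,227,140,105))
q=status.sense();print(q['eef_pos'],q['opening'])
E
```

```text
[449.93702476 250.14029953 281.37840628] 0.5379212366872467
```

View pics/c3.png

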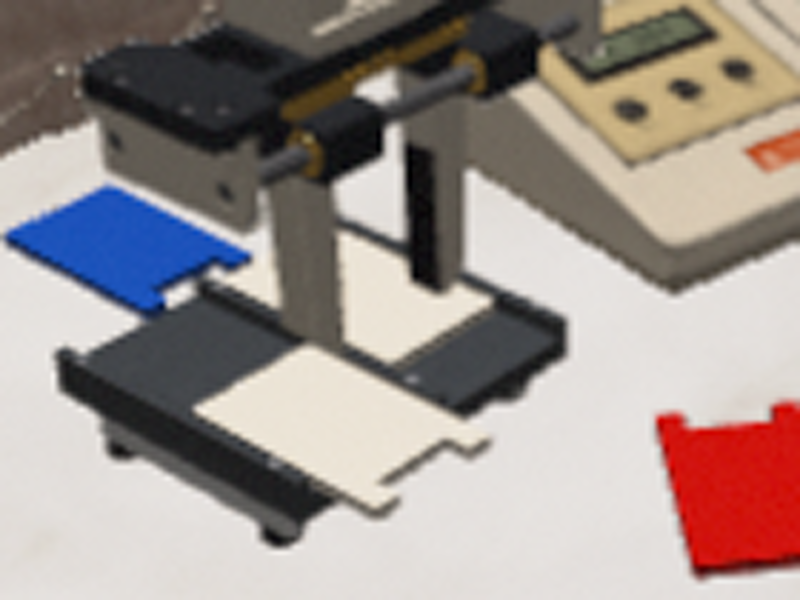

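The plate overhangs clearly with its notched end at about (390,510)-(490,440), and the fingers are still opening over it. I'll wait for full opening, then lower and grip.

Emit:
jog_arm:
  series:
    - [0,[-0.0025,0,0],[0,0,0]]
    - [0,[-0.0025,0,0],[0,0,0]]
    - [0,[-0.0025,0,0],[0,0,0]]
    - [0,[-0.0025,0,0],[0,0,0]]
    - [0,[-0.0025,0,-0.03],[0,0,0]]
    - [0,[-0.0025,0,-0.06],[0,0,0]]
    - [0,[-0.0025,0,-0.079],[0,0,0]]
    - [0,[-0.0025,0,-0.079],[0,0,0]]
    - [0,[-0.0025,0,-0.079],[0,0,0]]
    - [0.3,[-0.0025,0,-0.079],[0,0,0]]
    - [0.6,[-0.0025,0,-0.079],[0,0,0]]
    - [0.6,[-0.0025,0,-0.079],[0,0,0]]
    - [0.6,[-0.0025,0,-0.079],[0,0,0]]
    - [0.6,[-0.0025,0,-0.079],[0,0,0]]
    - [0.6,[-0.0025,0,-0.079],[0,0,0]]
  grip_force: 35

```text
clock: 9.05
eef_pos: [446.1, 250.6, 204.5]
tcp_rot: [-0.0, 1.0, 0.015, 0.0]
wrist_force: [-0.5, -0.5, 1.8]
opening: 0.641
finger_force: 35.0
```

Emit:
jog_arm:
  series:
    - [0.6,[0,0,0.005],[0,0,0]]
    - [0.6,[0,0,0.015],[0,0,0]]
    - [0.6,[0,0,0.03],[0,0,0]]
    - [0.6,[0,0,0.05],[0,0,0]]
    - [0.6,[0,0,0.075],[0,0,0]]
    - [0.6,[0,0,0.105],[0,0,0]]
    - [0.6,[0,0,0.135],[0,0,0]]
    - [0.6,[0,0,0.165],[0,0,0]]
    - [0.6,[0,0,0.195],[0,0,0]]
    - [0.6,[0,0,0.22],[0,0,0]]
    - [0.6,[0,0,0.235],[0,0,0]]
    - [0.6,[0,0,0.25],[0,0,0]]
    - [0.6,[0,0,0.25],[0,0,0]]

```text
clock: 10.68
eef_pos: [445.8, 250.4, 456.1]
tcp_rot: [-0.001, 1.0, 0.015, 0.001]
wrist_force: [-0.3, -0.7, -0.8]
opening: 0.639
finger_force: 35.0
```

```bash
python3 - <<'E'
from h import *
s=snap('scene','s4')
r=lambda i,x,y,w,h:cv2.resize(i[y:y+h,x:x+w,::-1],(800,600),interpolation=cv2.INTER_CUBIC)
p=proj(s,[446,250,280]);x,y=int(p[0])-90,int(p[1])-68;print(p,x,y,s['pixels'].shape)
x,y=max(x,0),max(y,0)
cv2.imwrite('pics/c4.png',r(s['pixels'],x,y,180,135))
q=status.sense();print(q['eef_pos'],q['opening'],q['finger_force'])
E
```

```text
[242.37163808 201.02961655] 152 133 (480, 640, 3)
[445.65536162 250.27143045 455.07957941] 0.6393101207044705 34.98982161283493
```

View pics/c4.png

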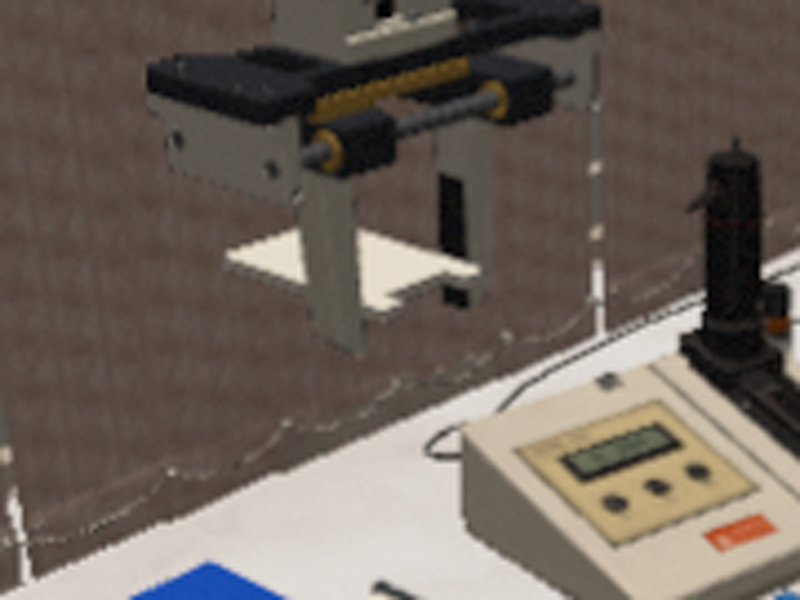

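The plate is held at its notched end and looks level, with the back corner at (228,253), the front at (378,307) and the right front at (480,270) in the crop. Checking tilt and the grip offset numerically.

```bash
python3 - <<'E'
from h import *
s=load('s4');f=lambda x,y:((x+.5)/4.444+151.5,(y+.5)/4.444+132.5)
def aty(uv,y): o,v=ray(s,uv); return o+v*(y-o[1])/v[1]
B=aty(f(228,254),283);F=aty(f(378,306),279.5);R=aty(f(480,268),219.5);Rt=f(480,268)
print(B,F,R,'tilt',(B-F)[2]/np.linalg.norm(B-F))
E
```

```text
[520.0491428  283.         293.19521422] [427.37341859 279.5        293.23791549] [430.07364957 219.5        291.756653  ] tilt -0.0004604318279508046
```

Emit:
jog_arm:
  series:
    - [0.6,[0.003,-0.015,0],[0,0,0]]
    - [0.6,[0.008,-0.045,0],[0,0,0]]
    - [0.6,[0.014,-0.085,0],[0,0,0]]
    - [0.6,[0.02,-0.13,0],[0,0,0.02]]
    - [0.6,[0.026,-0.175,0],[0,0,0.04]]
    - [0.6,[0.032,-0.22,0],[0,0,0.05]]
    - [0.6,[0.038,-0.265,0],[0,0,0.06]]
    - [0.6,[0.04,-0.31,0],[0,0,0.07]]
    - [0.6,[0.04,-0.355,0],[0,0,0.08]]
    - [0.6,[0.036,-0.4,0],[0,0,0.1]]
    - [0.6,[0.032,-0.445,0],[0,0,0.11]]
    - [0.6,[0.027,-0.49,0],[0,0,0.12]]
    - [0.6,[0.022,-0.535,0],[0,0,0.13]]
    - [0.6,[0.017,-0.58,0],[0,0,0.14]]
    - [0.6,[0.011,-0.62,0],[0,0,0.148]]
    - [0.6,[0.008,-0.655,0],[0,0,0.148]]
    - [0.6,[0.006,-0.676,0],[0,0,0.148]]
    - [0.6,[0.0055,-0.6836,0],[0,0,0.148]]
    - [0.6,[0.0055,-0.6836,0],[0,0,0.148]]
    - [0.6,[0.0055,-0.6836,0],[0,0,0.148]]

```text
clock: 13.22
eef_pos: [452.0, -431.9, 454.3]
tcp_rot: [-0.001, 0.996, 0.09, 0.0]
wrist_force: [0.4, -0.1, -1.4]
opening: 0.637
finger_force: 35.0
```

Emit:
jog_arm:
  series:
    - [0.6,[0,0,-0.015],[0,0,0]]
    - [0.6,[0,0,-0.045],[0,0,0]]
    - [0.6,[0,0,-0.08],[0,0,0]]
    - [0.6,[0,0,-0.115],[0,0,0]]
    - [0.6,[0,0,-0.15],[0,0,0]]
    - [0.6,[0,0,-0.18],[0,0,0]]
    - [0.6,[0,0,-0.205],[0,0,0]]
    - [0.6,[0,0,-0.218],[0,0,0]]
    - [0.6,[0,0,-0.222],[0,0,0]]
    - [0.6,[0,0,-0.222],[0,0,0]]
    - [0.6,[0,0,-0.222],[0,0,0]]

```text
clock: 14.6
eef_pos: [451.8, -433.4, 233.4]
tcp_rot: [0.001, 0.996, 0.089, 0.001]
wrist_force: [-0.3, 0.1, 0.6]
opening: 0.635
finger_force: 35.0
```

```bash
python3 - <<'E'
from h import *
s=snap('scene','s5');t=snap('top','t5')
r=lambda i,x,y,w,h:cv2.resize(i[y:y+h,x:x+w,::-1],(400,600),interpolation=cv2.INTER_CUBIC)
cv2.imwrite('pics/c5.png',np.hstack([r(t['pixels'],430,216,80,120),r(s['pixels'],365,166,66,99)]))
print(status.sense()['eef_pos'])
E
```

```text
[ 451.73628164 -433.28370592  233.26820776]
```

View pics/c5.png

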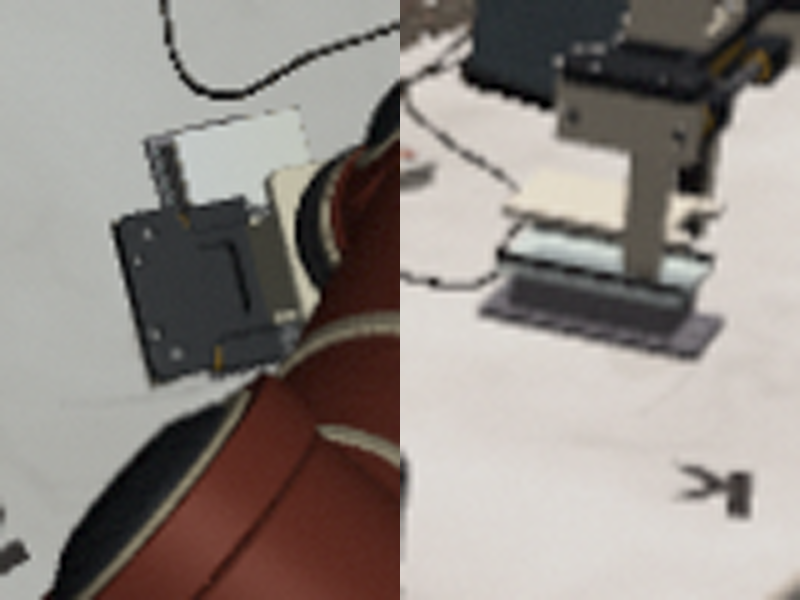

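The top view shows the plate's far edge at about (176,132)-(298,107) in the crop. The scene view shows the plate above the glass, with its back near corner at (503,205). I'll check those against the expected positions.

```bash
python3 - <<'E'
from h import *
s=load('s5');t=load('t5')
T=lambda x,y:((x+.5)/5+429.5,(y+.5)/5+215.5)
inv=lambda p:((p[0]-429.5)*5-.5,(p[1]-215.5)*5-.5)
S=lambda p:(400+(p[0]-364.5)*6.06-.5,(p[1]-165.5)*6.06-.5)
c,q=np.cos(.178),np.sin(.178)
def cor(z,cx,cy,hx=50,hy=30): return [np.array([cx+a*c-b*q,cy+a*q+b*c,z]) for a,b in((hx,hy),(hx,-hy),(-hx,-hy),(-hx,hy))]
for n,z in(('plate top',69),('plate bot',62),('strip',40)):
    C=cor(z,483.5,-427.5); print(n,'top',[np.round(inv(proj(t,p))).tolist() for p in C],'scene',[np.round(S(proj(s,p))).tolist() for p in C])
print([atz(t,T(*x),69).round(1) for x in((176,132),(298,107))])
v=t['pixels'][216:336,430:510]
cv2.imwrite('pics/c6.png',cv2.resize(np.ascontiguousarray(v[15:50,20:70,::-1]),(800,560),interpolation=cv2.INTER_CUBIC))
E
```

```text
plate top top [[174.0, 133.0], [298.0, 108.0], [352.0, 319.0], [227.0, 346.0]] scene [[496.0, 202.0], [539.0, 167.0], [718.0, 203.0], [679.0, 241.0]]
plate bot top [[170.0, 136.0], [294.0, 111.0], [347.0, 321.0], [223.0, 348.0]] scene [[495.0, 215.0], [538.0, 179.0], [716.0, 215.0], [678.0, 254.0]]
strip top [[159.0, 145.0], [281.0, 121.0], [333.0, 328.0], [210.0, 354.0]] scene [[492.0, 254.0], [534.0, 217.0], [711.0, 254.0], [673.0, 293.0]]
[array([ 527.8, -390. ,   69. ]), array([ 538.4, -448.1,   69. ])]
```

View pics/c6.png

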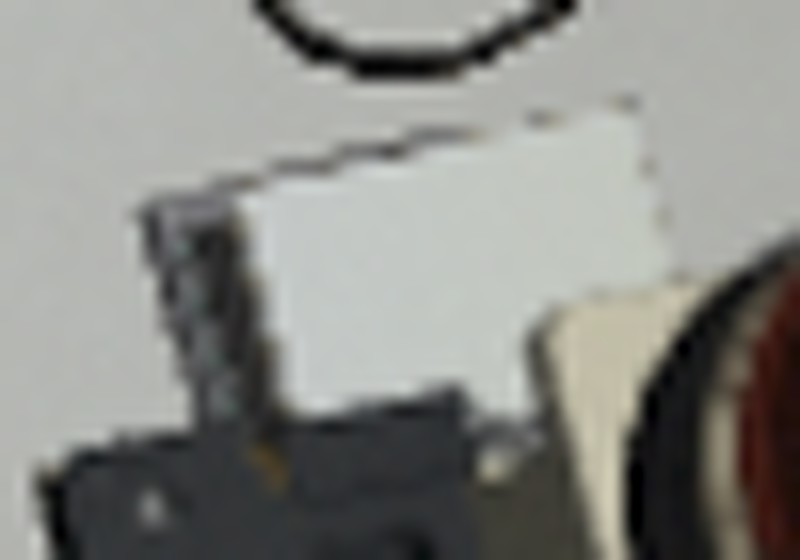

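The plate's corners match prediction to about 1 px, so alignment is good. Lowering it.

Emit:
jog_arm:
  series:
    - [0.6,[0,0,-0.006],[0,0,0]]
    - [0.6,[0,0,-0.012],[0,0,0]]
    - [0.6,[0,0,-0.017],[0,0,0]]
    - [0.6,[0,0,-0.019],[0,0,0]]
    - [0.6,[0,0,-0.02],[0,0,0]]
    - [0.6,[0,0,-0.021],[0,0,0]]
    - [0.6,[0,0,-0.0215],[0,0,0]]
    - [0.6,[0,0,-0.0215],[0,0,0]]
    - [0.6,[0,0,-0.0215],[0,0,0]]

```text
clock: 15.82
eef_pos: [452.9, -434.1, 216.7]
tcp_rot: [0.003, 0.996, 0.09, 0.003]
wrist_force: [-2.5, 3.6, 26.0]
opening: 0.64
finger_force: 35.1
```

Contact came with 26 N at TCP z about 217, higher than expected. I'll look before going on.

```bash
python3 - <<'E'
from h import *
s=snap('scene','s6')
cv2.imwrite('pics/c7.png',cv2.resize(np.ascontiguousarray(s['pixels'][176:236,365:445,::-1]),(800,600),interpolation=cv2.INTER_CUBIC))
q=status.sense();print({k:np.round(q[k],3) for k in('eef_pos','wrist_force','ft_torque','tcp_rot','finger_force')})
E
```

```text
{'eef_pos': array([ 452.948, -434.096,  216.679]), 'wrist_force': array([-2.821,  3.567, 24.711]), 'ft_torque': array([0.931, 0.791, 0.221]), 'tcp_rot': array([0.003, 0.996, 0.09 , 0.003]), 'finger_force': np.float64(35.084)}
```

View pics/c7.png

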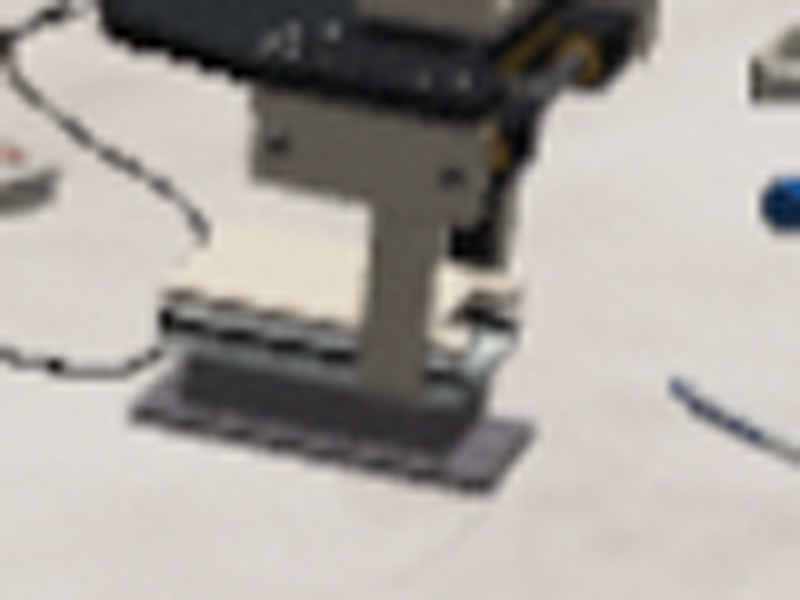

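The plate sits just above or on the strips, and the force acts near the left front of the grip. I'll back off a little to find the contact height.

Emit:
jog_arm:
  series:
    - [0.6,[0,0,0.004],[0,0,0]]
    - [0.6,[0,0,0.004],[0,0,0]]
    - [0.6,[0,0,0.004],[0,0,0]]

```text
clock: 16.25
eef_pos: [453.0, -434.1, 216.8]
tcp_rot: [0.002, 0.996, 0.089, 0.002]
wrist_force: [0.8, -0.6, 10.0]
opening: 0.642
finger_force: 35.1
```

Emit:
jog_arm:
  series:
    - [0.6,[0,0,0.004],[0,0,0]]
    - [0.6,[0,0,0.004],[0,0,0]]
    - [0.6,[0,0,0.004],[0,0,0]]

```text
clock: 16.62
eef_pos: [453.1, -434.2, 217.0]
tcp_rot: [0.002, 0.996, 0.089, 0.002]
wrist_force: [5.6, -5.3, -10.3]
opening: 0.64
finger_force: 35.0
```

Emit:
jog_arm:
  series:
    - [0.6,[0,0,0.006],[0,0,0]]
    - [0.6,[0,0,0.008],[0,0,0]]
    - [0.6,[0,0,0.008],[0,0,0]]

```text
clock: 17.0
eef_pos: [450.7, -434.2, 226.1]
tcp_rot: [0.001, 0.996, 0.088, -0.001]
wrist_force: [-0.9, -2.0, 1.4]
opening: 0.64
finger_force: 35.9
```

```bash
python3 - <<'E'
from h import *
t=snap('top','t7');s=snap('scene','s7')
a=cv2.resize(np.ascontiguousarray(s['pixels'][176:236,365:445,::-1]),(400,300),interpolation=cv2.INTER_CUBIC)
b=cv2.resize(np.ascontiguousarray(t['pixels'][231:291,450:530,::-1]),(400,300),interpolation=cv2.INTER_CUBIC)
cv2.imwrite('pics/c8.png',cv2.resize(np.hstack([a,b]),(800,300)))
q=status.sense();print({k:np.round(q[k],3) for k in('eef_pos','wrist_force','ft_torque','tcp_rot','finger_force')})
E
```

```text
{'eef_pos': array([ 451.041, -432.701,  226.619]), 'wrist_force': array([ 0.358, -0.899, -1.329]), 'ft_torque': array([-0.073,  0.101,  0.008]), 'tcp_rot': array([-0.001,  0.996,  0.088, -0.001]), 'finger_force': np.float64(35.135)}
```

View pics/c8.png

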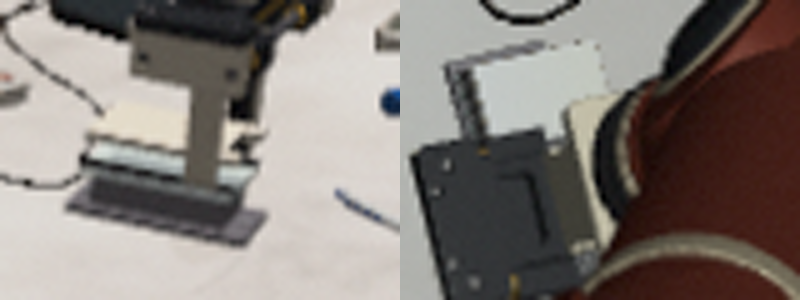

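It was friction: the fingertips were clamping the glass edge along with the plate (about ±25 N, both directions). I'll cut the grip force, make a small lateral and yaw correction, and lower again slowly.

Emit:
jog_arm:
  series:
    - [0.6,[0,0.001,0],[0,0,-0.012]]
    - [0.6,[0,0.001,-0.004],[0,0,-0.012]]
    - [0.6,[0,0.001,-0.007],[0,0,-0.012]]
    - [0.6,[0,0.001,-0.009],[0,0,-0.012]]
    - [0.6,[0,0.001,-0.011],[0,0,-0.012]]
    - [0.6,[0,0.001,-0.011],[0,0,-0.012]]
  grip_force: 12

```text
clock: 17.85
eef_pos: [451.4, -430.7, 225.9]
tcp_rot: [-0.001, 0.997, 0.083, 0.001]
wrist_force: [-12.7, 15.2, 51.3]
opening: 0.639
finger_force: 46.5
```

Emit:
jog_arm:
  series:
    - [0.6,[0,0,-0.002],[0,0,0]]
    - [0.6,[0,0,-0.004],[0,0,0]]
    - [0.6,[0,0,-0.004],[0,0,0]]

```text
clock: 18.23
eef_pos: [451.4, -430.6, 225.7]
tcp_rot: [-0.0, 0.997, 0.082, 0.001]
wrist_force: [-17.2, 19.5, 69.6]
opening: 0.643
finger_force: 58.8
```

```bash
python3 - <<'E'
from h import *
q=status.sense();print({k:np.round(q[k],3) for k in('eef_pos','wrist_force','ft_torque','tcp_rot','finger_force','opening')})
E
```

```text
{'eef_pos': array([ 451.354, -430.646,  225.652]), 'wrist_force': array([-17.201,  19.531,  69.615]), 'ft_torque': array([ 2.455,  3.793, -0.469]), 'tcp_rot': array([-0.   ,  0.997,  0.082,  0.001]), 'finger_force': np.float64(58.846), 'opening': np.float64(0.643)}
```

The right fingertip is sitting on the strip (tip z about 39.7), so my +y shift was the wrong way. In the jam the tool had self-centred about 1 mm toward -y. I'll raise it and correct.

Emit:
jog_arm:
  series:
    - [0.6,[0,0,0.008],[0,0,0]]
    - [0.6,[0,0,0.016],[0,0,0]]
    - [0.6,[0,-0.001,0.021],[0,0,0.012]]
    - [0.6,[0,-0.0023,0.021],[0,0,0.012]]
    - [0.6,[0,-0.0023,0.021],[0,0,0.012]]
    - [0.6,[0,-0.0023,0.021],[0,0,0.012]]
  grip_force: 15

```text
clock: 18.98
eef_pos: [451.5, -434.3, 232.0]
tcp_rot: [-0.001, 0.996, 0.089, -0.0]
wrist_force: [-0.7, 0.3, -1.8]
opening: 0.642
finger_force: 15.0
```

```bash
python3 - <<'E'
from h import *
t=snap('top','t8');s=snap('scene','s8')
a=cv2.resize(np.ascontiguousarray(s['pixels'][176:236,365:445,::-1]),(800,600),interpolation=cv2.INTER_CUBIC)
cv2.imwrite('pics/c9.png',a)
for i in range(2):
    q=status.sense();print({k:np.round(q[k],3) for k in('eef_pos','wrist_force','tcp_rot','finger_force','opening')})
E
```

```text
{'eef_pos': array([ 451.511, -434.305,  232.287]), 'wrist_force': array([ 0.212, -0.366, -2.024]), 'tcp_rot': array([-0.   ,  0.996,  0.089, -0.   ]), 'finger_force': np.float64(14.991), 'opening': np.float64(0.643)}
{'eef_pos': array([ 451.511, -434.305,  232.287]), 'wrist_force': array([ 0.212, -0.366, -2.024]), 'tcp_rot': array([-0.   ,  0.996,  0.089, -0.   ]), 'finger_force': np.float64(14.991), 'opening': np.float64(0.643)}
```

View pics/c9.png

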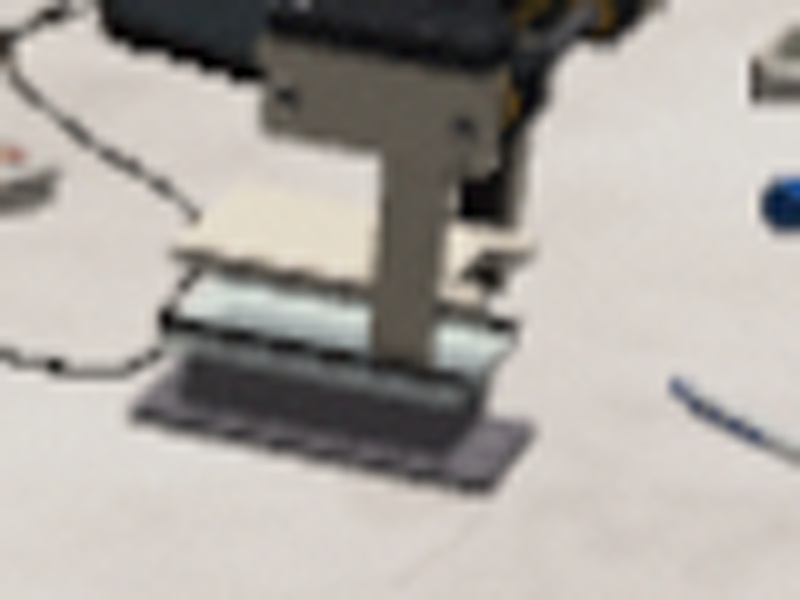

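I've now viewed more pictures than the allowed ten, so from here I work from numbers only. The plate is still held level above the glass. Lowering in small steps.

Emit:
jog_arm:
  series:
    - [0.6,[0,0,-0.004],[0,0,0]]
    - [0.6,[0,0,-0.008],[0,0,0]]
    - [0.6,[0,0,-0.011],[0,0,0]]
    - [0.6,[0,0,-0.011],[0,0,0]]

```text
clock: 19.58
eef_pos: [451.6, -434.7, 223.1]
tcp_rot: [0.0, 0.996, 0.089, 0.0]
wrist_force: [-2.0, 1.4, 6.2]
opening: 0.642
finger_force: 19.3
```

```bash
python3 - <<'E'
from h import *
q=status.sense();print({k:np.round(q[k],3) for k in('eef_pos','wrist_force','ft_torque','tcp_rot','finger_force','opening')})
E
```

```text
{'eef_pos': array([ 451.633, -434.688,  223.065]), 'wrist_force': array([-2.013,  1.447,  6.17 ]), 'ft_torque': array([0.056, 0.306, 0.001]), 'tcp_rot': array([0.   , 0.996, 0.089, 0.   ]), 'finger_force': np.float64(19.275), 'opening': np.float64(0.642)}
```

It enters with slight rubbing on the right finger. Nudging a further -1 mm in y and continuing.

Emit:
jog_arm:
  series:
    - [0.6,[0,-0.001,0],[0,0,0]]
    - [0.6,[0,-0.001,-0.003],[0,0,0]]
    - [0.6,[0,-0.001,-0.006],[0,0,0]]
    - [0.6,[0,-0.001,-0.006],[0,0,0]]

```text
clock: 20.08
eef_pos: [452.2, -435.2, 217.6]
tcp_rot: [0.0, 0.996, 0.089, 0.001]
wrist_force: [-1.2, 1.9, 8.6]
opening: 0.646
finger_force: 15.0
```

```bash
python3 - <<'E'
from h import *
q=status.sense();print({k:np.round(q[k],3) for k in('eef_pos','wrist_force','ft_torque','tcp_rot','finger_force','opening')})
E
```

```text
{'eef_pos': array([ 452.216, -435.212,  217.588]), 'wrist_force': array([-1.159,  1.859,  8.552]), 'ft_torque': array([0.512, 0.254, 0.171]), 'tcp_rot': array([0.   , 0.996, 0.089, 0.001]), 'finger_force': np.float64(15.021), 'opening': np.float64(0.646)}
```

Emit:
jog_arm:
  series:
    - [0.6,[0,0,0],[0,0,0]]
    - [0.6,[0,0,-0.003],[0,0,0]]
    - [0.6,[0,0,-0.005],[0,0,0]]
    - [0.6,[0,0,-0.005],[0,0,0]]
  grip_force: 8

```text
clock: 20.58
eef_pos: [452.5, -435.1, 212.7]
tcp_rot: [0.0, 0.996, 0.089, 0.001]
wrist_force: [-1.1, 2.7, 9.2]
opening: 0.648
finger_force: 8.0
```

```bash
python3 - <<'E'
from h import *
s=snap('scene','s10')
q=status.sense();print({k:np.round(q[k],3) for k in('eef_pos','wrist_force','ft_torque','tcp_rot','finger_force','opening')})
# vertical profile of brightness just left of the finger (plate / gap / strip / glass), vs. before
for n in('s8','s6','s10'):
    p=load(n)['pixels'].astype(int).mean(2); print(n); print(np.c_[np.arange(196,216),p[196:216,[383,387,391,395,398]].round()].astype(int).T.tolist())
E
```

```text
{'eef_pos': array([ 452.521, -435.106,  212.659]), 'wrist_force': array([-1.416,  2.472,  8.539]), 'ft_torque': array([0.562, 0.134, 0.155]), 'tcp_rot': array([0.   , 0.996, 0.089, 0.001]), 'finger_force': np.float64(8.02), 'opening': np.float64(0.646)}
s8
[[196, 197, 198, 199, 200, 201, 202, 203, 204, 205, 206, 207, 208, 209, 210, 211, 212, 213, 214, 215], [145, 172, 190, 216, 188, 102, 143, 146, 87, 167, 202, 154, 35, 91, 132, 116, 88, 79, 64, 62], [217, 217, 217, 216, 209, 169, 84, 100, 176, 211, 203, 172, 114, 36, 76, 92, 63, 53, 54, 53], [215, 216, 215, 216, 217, 196, 133, 80, 125, 204, 203, 181, 156, 95, 61, 102, 93, 58, 52, 52], [215, 215, 217, 215, 216, 217, 188, 102, 88, 137, 212, 200, 178, 149, 59, 66, 103, 87, 56, 53], [214, 216, 217, 215, 216, 217, 218, 187, 83, 105, 170, 209, 193, 166, 124, 31, 71, 95, 77, 53]]
s6
[[196, 197, 198, 199, 200, 201, 202, 203, 204, 205, 206, 207, 208, 209, 210, 211, 212, 213, 214, 215], [148, 172, 188, 210, 211, 203, 202, 217, 190, 95, 128, 138, 35, 89, 130, 116, 89, 80, 64, 60], [210, 210, 213, 216, 217, 217, 216, 216, 217, 188, 92, 121, 113
[... 204 characters left out ...]
 103, 87, 58, 52], [181, 210, 208, 209, 215, 216, 216, 216, 215, 216, 216, 193, 120, 116, 117, 29, 70, 95, 74, 51]]
s10
[[196, 197, 198, 199, 200, 201, 202, 203, 204, 205, 206, 207, 208, 209, 210, 211, 212, 213, 214, 215], [149, 174, 189, 210, 210, 210, 199, 166, 176, 218, 192, 84, 66, 90, 130, 119, 88, 80, 64, 60], [211, 209, 211, 206, 207, 214, 216, 216, 216, 217, 212, 170, 86, 53, 76, 93, 63, 51, 53, 54], [205, 211, 211, 210, 211, 215, 215, 217, 216, 215, 216, 203, 150, 82, 69, 101, 94, 58, 51, 51], [157, 209, 211, 212, 210, 214, 217, 216, 216, 216, 216, 216, 194, 127, 79, 67, 104, 90, 56, 50], [109, 167, 208, 210, 211, 212, 214, 216, 215, 216, 216, 216, 217, 187, 88, 76, 70, 94, 75, 52]]
```

Nearly down. Lowering the last couple of millimetres with a lighter grip.

Emit:
jog_arm:
  series:
    - [0.6,[0,0,-0.001],[0,0,0]]
    - [0.6,[0,0,-0.003],[0,0,0]]
    - [0.6,[0,0,-0.003],[0,0,0]]
    - [0.6,[0,0,-0.003],[0,0,0]]
  grip_force: 6

```text
clock: 21.12
eef_pos: [452.4, -435.1, 209.2]
tcp_rot: [0.0, 0.996, 0.089, 0.001]
wrist_force: [0.4, 1.1, 7.2]
opening: 0.646
finger_force: 6.0
```

```bash
python3 - <<'E'
from h import *
s=snap('scene','s11')
q=status.sense();print({k:np.round(q[k],3) for k in('eef_pos','wrist_force','ft_torque','tcp_rot','finger_force','opening')})
for n in('s11',):
    p=load(n)['pixels'].astype(int).mean(2); print(n); print(np.c_[np.arange(196,216),p[196:216,[383,387,391,395,398]].round()].astype(int).T.tolist())
E
```

```text
{'eef_pos': array([ 452.474, -435.129,  209.251]), 'wrist_force': array([-0.046,  1.908,  7.32 ]), 'ft_torque': array([0.416, 0.083, 0.107]), 'tcp_rot': array([0.   , 0.996, 0.089, 0.001]), 'finger_force': np.float64(6.015), 'opening': np.float64(0.648)}
s11
[[196, 197, 198, 199, 200, 201, 202, 203, 204, 205, 206, 207, 208, 209, 210, 211, 212, 213, 214, 215], [147, 172, 188, 209, 209, 209, 199, 164, 177, 219, 190, 84, 66, 89, 131, 118, 87, 80, 63, 60], [211, 209, 209, 207, 207, 215, 215, 217, 217, 217, 211, 170, 86, 53, 76, 94, 63, 50, 51, 52], [143, 204, 211, 212, 213, 216, 215, 216, 217, 216, 217, 203, 149, 82, 67, 100, 95, 59, 49, 52], [85, 143, 205, 213, 212, 214, 215, 216, 217, 216, 216, 216, 194, 127, 78, 66, 104, 89, 57, 53], [89, 96, 158, 210, 210, 211, 215, 216, 217, 217, 217, 216, 218, 187, 89, 76, 70, 96, 75, 51]]
```

The plate's edge didn't move while the fingers went 3.5 mm lower, so it is down on the strips. Releasing and retreating.

Emit:
jog_arm:
  series:
    - [0.4,[0,0,0],[0,0,0]]
    - [0.2,[0,0,0],[0,0,0]]
    - [0,[0,0,0],[0,0,0]]
    - [0,[0,0,0],[0,0,0]]
    - [0,[0,0,0],[0,0,0]]
    - [0,[0,0,0],[0,0,0]]
    - [0,[0,0,0.01],[0,0,0]]
    - [0,[0,0,0.03],[0,0,0]]
    - [0,[0,0,0.07],[0,0,0]]
    - [0,[0,0,0.12],[0,0,0]]
    - [0,[0,0,0.17],[0,0,0]]
    - [0,[0,0,0.22],[0,0,0]]
    - [0,[0,0,0.24],[0,0,0]]
    - [0,[-0.06,-0.06,0.24],[0,0,0]]
    - [0,[-0.1,-0.12,0.24],[0,0,0]]
    - [0,[-0.16,-0.16,0.24],[0,0,0]]
    - [0,[-0.2,-0.18,0.24],[0,0,0]]
    - [0,[-0.25,-0.2,0.24],[0,0,0]]
    - [0,[-0.25,-0.2,0.24],[0,0,0]]
    - [0,[-0.25,-0.2,0.24],[0,0,0]]

```text
clock: 23.68
eef_pos: [200.6, -635.5, 448.3]
tcp_rot: [0.0, 0.996, 0.088, 0.0]
wrist_force: [-0.3, 0.5, 0.3]
opening: 1.002
finger_force: 0.0
```

```bash
python3 - <<'E'
from h import *
t=snap('top','t12');s=snap('scene','s12')
print(status.sense()['eef_pos'])
p=t['pixels'].astype(np.uint8); 
a=t['pixels'].astype(int).sum(2); b=load('top0')['pixels'].astype(int).sum(2)
x0,y0=445,228
g=cv2.cvtColor(np.ascontiguousarray(p[y0:y0+75,x0:x0+65]),cv2.COLOR_RGB2GRAY)
print('gray table',np.median(g[:8]),'plate',g[30:40,28:36].mean())
for th in(195,205,212):
    n,l,st,c=cv2.connectedComponentsWithStats((g>th).astype(np.uint8)); k=l[36,32]
    print(th,k,st[k].tolist(),c[k])
    m=(l==k).astype(np.uint8); cn=max(cv2.findContours(m,0,2)[0],key=cv2.contourArea); box=cv2.boxPoints(cv2.minAreaRect(cn))+[x0,y0]
    w=np.array([atz(t,q,47)[:2] for q in box]); e=[w[(i+1)%4]-w[i] for i in range(2)]; L=max(e,key=np.linalg.norm)
    print(w.mean(0).round(1),[np.linalg.norm(v).round(1) for v in e],np.arctan(L[1]/L[0]).round(3))
d=np.abs(a-b)[222:276,203:228]; print('plain change',d.mean(),d.max())
E
```

```text
[ 204.01897568 -634.38406171  448.13393372]
gray table 158.0 plate 176.4125
195 0 [0, 0, 65, 75, 4875] [32. 37.]
[ 478.4 -421.7] [np.float64(153.5), np.float64(174.6)] -0.081
205 0 [0, 0, 65, 75, 4875] [32. 37.]
[ 478.4 -421.7] [np.float64(153.5), np.float64(174.6)] -0.081
212 0 [0, 0, 65, 75, 4875] [32. 37.]
[ 478.4 -421.7] [np.float64(153.5), np.float64(174.6)] -0.081
plain change 3.323703703703704 14
```

```bash
python3 - <<'E'
from h import *
t=load('t12');p=t['pixels'];x0,y0=445,228
g=cv2.cvtColor(np.ascontiguousarray(p[y0:y0+75,x0:x0+65]),cv2.COLOR_RGB2GRAY)
for th in(166,169,172):
    n,l,st,c=cv2.connectedComponentsWithStats((g>th).astype(np.uint8),connectivity=4); k=l[30:42,28:36].max()
    m=(l==k).astype(np.uint8); cn=max(cv2.findContours(m,0,2)[0],key=cv2.contourArea); box=cv2.boxPoints(cv2.minAreaRect(cn))+[x0,y0]
    w=np.array([atz(t,q,47)[:2] for q in box]); e=[w[(i+1)%4]-w[i] for i in range(2)]; L=max(e,key=np.linalg.norm)
    print(th,st[k].tolist(),w.mean(0).round(1),[np.linalg.norm(v).round(1) for v in e],np.arctan(L[1]/L[0]).round(3))
a,b=load('scene0'),load('s12')
def cl(c,z=47):
    C,S=np.cos(.178),np.sin(.178)
    return [proj(c,[483.5+u*C-v*S,-427.5+u*S+v*C,z]).round(1).tolist() for u,v in((50,30),(50,-30),(-50,-30),(-50,30))]
print('scene expected',cl(b))
q=b['pixels'].astype(int);m=((q.mean(2)>195)&(q[...,0]-q[...,2]>15)).astype(np.uint8)[180:230,365:445]
n,l,st,c=cv2.connectedComponentsWithStats(m); k=1+st[1:,4].argmax()
cn=max(cv2.findContours((l==k).astype(np.uint8),0,2)[0],key=cv2.contourArea)
print('scene seen',(cv2.approxPolyDP(cn,2,True)[:,0]+[365,180]).tolist(),st[k])
E
```

```text
166 [19, 12, 33, 45, 921] [ 484.2 -429.5] [np.float64(58.8), np.float64(98.8)] 0.185
169 [19, 12, 33, 45, 910] [ 484.1 -429. ] [np.float64(57.9), np.float64(98.3)] 0.174
172 [19, 12, 33, 45, 897] [ 484.1 -428.7] [np.float64(58.2), np.float64(97.9)] 0.165
scene expected [[379.9, 205.4], [386.9, 199.3], [416.2, 205.5], [409.9, 211.9]]
scene seen [[382, 205], [405, 210], [412, 205], [416, 206], [389, 199]] [ 17  19  35  12 202]
```

The plate lies at (484,-429) with yaw about 0.175, within 2 mm and 0.01 rad of the stand. Size and scene outline match a flat plate at 47 mm, and the plain plate is unmoved. Handing in.

```bash
python3 -c "
from plant import order
print(order.close_job())"
```

```text
the job is handed in; nothing more can be done
None
```

The notched plate is flat on the stand's spacer strips, within about 2 mm and 0.01 rad by the cameras. The plain plate is untouched and the job is handed in (no verdict was returned). On the way down the fingers jammed on the glass edge, peaking at about 70 N at the wrist, and I viewed 12 pictures against the limit of 10.

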